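# Clamp a thumb slug in the tab-lock slug vise

### The job

Stand the navy thumb slug upright on the bed of the slug vise, between the sprung pad and the vee jaw, and let it go. Then squeeze both tabs of the vise knob and, keeping them squeezed, turn the knob clockwise until the sprung pad grips the slug snugly, springs clearly compressed but not bottomed out and never hard enough to mark it; let go so that the tabs spring back out and lock. Do not force the knob against its latches, and leave the other things on the counter where they are.

Things in the scene. Friction and masses are not known exactly. Their poses are not given: they have to be found in the camera images.
- vise: Slug vise, grey cast iron, bolted to the counter, 262 x 66 mm. Origin: on the knob's axis at counter height; x runs along the jaw travel from the knob to the fixed vee jaw, z up. The flat bed is 12 mm high. Along x: round knob housing (radius 52, top 30 mm up), moving jaw, sprung pad (face at x = 102 mm at the start), gap, vee jaw. The jaws (40 mm wide) end 52 to 64 mm above the counter.
- slug_seat (a point): Point on the bed (x = 122 mm, 12 mm up) over which the slug's underside always fits, within 1.5 mm along vise x and 8 mm along y. The 120 degree vee jaw beyond it, opening to the knob, is bolted in a tee slot at a place that differs each time: pad to vee leaves the slug's diameter plus 6 to 22 mm. So how far the knob must turn is not known and must be felt. Axes as the vise.
- knob_grip (a point): Point on the upright axis of the black tab-lock knob, 64 mm above the counter; x runs through both tabs, z up. Hub 35 mm thick, top 82 mm up; skirt below 43 mm. The two grey ribbed tabs are upright flat paddles on either side of the hub, normal to x, 22 mm wide, 45 to 81 mm above the counter; outer faces 60 mm apart at rest, 49 mm when fully squeezed (springs 4 N at rest, 9 N fully in, each).
- knob (a joint): Knob angle, rad: 0 at the start, grows clockwise seen from above, stop at 1.5. Locked both ways unless both tabs are in by over 3.5 mm. A rack moves the jaw 20 mm per rad towards the vee. Runs free at about 0.03 N m; each N on the slug adds 0.02 N m. Latch places every 6 degrees, 1.4 degrees of play; tabs let go in between snap out as the load turns the knob back to the last place.
- tab_a (a joint): Travel in m of the tab on the +x side of knob_grip: 0 sprung out (locked), 0.0055 fully squeezed in.
- tab_b (a joint): Travel in m of the tab on the -x side of knob_grip: 0 sprung out (locked), 0.0055 fully squeezed in.
- latch_ring: Ring of latch pins hidden in the knob housing, fixed to the vise; only of interest because the tabs' pawls bear on it.
- jaw_pad: Sprung pad on the moving jaw, facing the vee: upright steel plate with black facing, 30 mm wide, 36 mm high. Springs 3.5 N per mm, travel 7 mm, bottoming at 24 N. The slug is snug at 6 to 22 N (pad pushed back 1.7 to 6.3 mm); one latch step is 7 N, so about 18 N before letting go is good; over 32 N marks it. Its frame equals the vise's at the start and moves along x with the pad.
- slug_mid (a point): Centre of the navy urethane thumb slug, a plain cylinder 34 mm in diameter and 64 mm tall, 65 g, with a shallow dark thumb bore in its upper end; it starts standing upright on the counter; z is its axis. The point is half-way up, 32 mm above its underside.
- ruler_stand: Bystander: chrome ruler 200 mm tall held upright in a spring clip on a small dark wooden block 80 x 60 mm. Origin under the block's centre.
- sizing_rings: Bystander: cream plastic finger sizing rings, five fanned out flat on a keeper, about 70 x 110 mm, 8 mm high, origin under the keeper.
- gold_plug: Bystander: gold ball plug, a squat cone 30 mm wide and 24 mm high, origin under its centre.
- ball_cup: Bystander: empty cast zinc ball cup, round, 128 mm wide and 42 mm high, origin under its centre.
- tape_roll: Bystander: roll of white fitting tape, 90 mm wide and 25 mm high, lying flat, origin under its centre.
- pencil_mug: Bystander: grey mug with pencils, 76 mm wide, 150 mm high over the pencils, origin under its centre.
Not all that is in view belongs to the job. There is more than one size of the part that bears slug_mid; the job needs the smallest.

How it is judged:
On the way, in this order (a step that is already met when the one before it is completed fails the run):
1. the slug stands upright on the bed between pad and vee jaw, let go, the knob still unturned (x of slug_mid in the frame of vise between 0.112 and 0.148 m and y of slug_mid in the frame of vise between -0.012 and 0.012 m and height (world z) of slug_mid between 0.041 and 0.047 m and angle between slug_mid's own z axis and vertical below 0.1 rad and contact force between the fingers and slug below 0.1 N and value of joint knob below 0.1 rad), for 0.2 s.
2. both tabs are squeezed in and the knob is turned clockwise (value of joint each of tab_a, tab_b above 0.003 m and value of joint knob above 0.25 rad), for 0.1 s.
At the end, for the whole second after the job is handed in: The slug stands upright (within 0.08 rad) on the vise bed, within 5 mm of the jaws' centre line, gripped between sprung pad and vee jaw with 6 to 22 N; both tabs are sprung out (within 1.5 mm) and locked, and everything is at rest (contact force between jaw_pad and slug between 6 and 22 N and value of joint each of tab_a, tab_b below 0.0015 m and y of slug_mid in the frame of vise between -0.005 and 0.005 m and height (world z) of slug_mid between 0.041 and 0.048 m and angle between slug_mid's own z axis and vertical below 0.08 rad and linear speed of slug below 0.01 m/s and velocity of joint knob below 0.05 rad/s); the robot touches nothing.
It fails at once if the slug is squeezed by the pad with more than 32 N (marked) (contact force between jaw_pad and slug above 32 N).
It fails at once if the knob is forced against its latch (more than 40 N on a tab's pawl) (contact force between any of tab_a, tab_b and latch_ring above 40 N).
It fails at once if a bystander is shifted by more than 15 mm or the ruler stand is tipped (distance of any of ruler_stand, sizing_rings, gold_plug, ball_cup, tape_roll, pencil_mug from where it was at the start of the episode above 0.015 m or angle between ruler_stand's own z axis and vertical above 0.2 rad).
It also fails if it takes over 54 s, if anything falls off the work surface, if the arm or the gripper's body presses on something with over 40 N, if the wrist force passes 120 N, or if a joint passes its speed limit or range.

### The arm

A 6-joint arm with a two-finger parallel gripper is mounted at the origin on the work surface. World frame = base frame: x ahead of the robot, y to its left, z up, the work surface at z = 0. Lengths are in m, angles in rad, forces in N, time in s.
With the tool pointing down it reaches from about 0.35 to 0.925 m from the base axis. Payload 6.4 kg.
Tool frame: the origin (TCP) lies at the very end of the fingers, on their centre line; the grasp point (between the pads) lies 19 mm behind it; z points along the fingers, y is the direction in which the jaws open and shut (so a half turn about z gives the same grasp; the last joint's range is limited). The gripper opens to 94 mm and grips with 3 to 60 N. Pads are 16 mm wide; open, the fingers measure 119 mm over their backs; the gripper's body (75 mm by 177 mm) begins 78 mm behind the grasp point.
Start: joints at [-0.174, 0.245, 1.558, -0, 1.339, -0.174], TCP at [0.65, 0, 0.205] pointing down, gripper open.
Joint ranges: [-3.13, 3.13], [-1.02, 2.26], [0.13, 2.54], [-0.95, 4.09], [0.21, 2.88], [-2.74, 2.74]. Speed limits (rad/s): [2.57, 2.57, 3.14, 3.14, 3.14, 3.14].

### API

Orientations are given as a unit quaternion [x, y, z, w].
In Python, from rig import bot gives the robot as it stands.
- The arm moves only by the shell command python3 -m handwheel 'ROWS'. ROWS is text: rows parted by semicolons, each of 7 numbers parted by spaces: the shift along the tool's x, y, z in m, then the turn, a rotation vector about the tool's x, y, z in rad, then the gripper's target within -1 to 1 (fully open at 1, half-way at 0, shut at -1). In form: tx ty tz rx ry rz grip; .... A call has 1 to 8 rows; each row is the pose to reach, as a shift and turn from the pose commanded when the call began, along the tool's axes at that moment; what a row does not reach only later rows make up. A row lasts 1/12 s, in which the tool goes at most 41.7 mm and 7.16 degrees, less where a joint would pass 70% of its speed; a pose out of reach is approached as far as the arm can. A call with a gripper value outside its range is refused whole. The fingers move at their own pace and stop on an object; the grip force is fixed at half the most. Time passes only in rows, so rows that repeat a pose let the fingers close. It gives the time, the measured TCP pose, the force and the opening at its end, in the units of the state.
- bot.sense(): the state, without advancing time (a new reading comes with each control period).
- bot.read_camera(name): name is "scene" or "side" or "wrist"; returns the picture (480x640x3 uint8, red, green, blue); there is no depth.
- bot.camera_model(name): a dict with "fx", "fy", "cx", "cy" (pixels), "k1" (the pictures are not rectified: a ray, as slopes to the right and down, at radius r is drawn at 1 + k1 r^2 times it, then the intrinsics apply), "origin" and "orientation" of the camera in the world. Camera axes: x right, y down, z forward; pixel columns grow to the right and rows downward; lengths in m; the calibration is good to about 2 mm. A picture is of the moment at which its call begins: read the wrist's pose just before it. camera_model takes no time and is no camera call; for the wrist camera it gives the pose at the moment of the call.
- bot.close_job(): hands the job in, once; it reports no verdict.
The state is a dict: "time_s": time; "qpos": joint angles; "qd": joint speeds; "joint_efforts": joint torques, N m; "position": TCP position; "orientation": TCP orientation; "force": force on the tool from outside, world axes, zero at the start; "ft_torque": the same for the moment, N m; "opening": finger opening in m.
Only numpy, scipy, OpenCV 4.12 (cv2) and the standard library are available. Lean on these libraries where they do the work, as an engineer would, in place of code of your own. Each camera call takes 0.05 s, during which the arm holds its last target.

## Working session

There is one attempt and no reset: what is moved stays moved. The work goes in short steps, Python scripts to look and compute and a shell command to move; the robot and the scene stay as the last step left them, time stands still between calls to the robot, and variables do not carry over. Pictures are saved under pics/ and viewed, and the job is handed in when it is done.

```bash
ls; mkdir -p pics
python3 - <<'E'
from rig import bot
import cv2
print(bot.sense())
for n in ["scene","side","wrist"]:
    print(n,bot.camera_model(n))
    cv2.imwrite(f"pics/{n}0.png",bot.read_camera(n)[:,:,::-1])
E
```

```text
pics
{'time_s': 0.0, 'qpos': array([-1.74103101e-01,  2.45819658e-01,  1.55895272e+00, -2.23122604e-05,
        1.33864385e+00, -1.74117203e-01]), 'qd': array([ 0.00062584,  0.00064377, -0.00117038, -0.00088407,  0.00036287,
        0.00139062]), 'joint_efforts': array([ 8.38778797e-04, -4.15839279e+01, -3.14599335e+01,  6.84806099e-02,
        3.33599187e-02, -1.41738678e-04]), 'position': array([6.49436233e-01, 9.68788787e-05, 2.04374712e-01]), 'orientation': array([ 7.07099679e-01,  7.07113295e-01, -5.32183999e-04, -7.40441205e-04]), 'force': array([-0.14800921,  0.33004375,  0.00528098]), 'ft_torque': array([-0.00518146,  0.01076084, -0.00679243]), 'opening': 0.09398810062831611}
scene {'fx': 511.9911917464117, 'fy': 511.9911917464117, 'cx': 318.3055733266156, 'cy': 239.31926402648983, 'k1': -0.13552754275026416, 'origin': array([1.49349552, 0.14165648, 0.87648783]), 'orientation': array([ 0.58309869,  0.70112966, -0.31049875, -0.26833495])}
side {'fx': 522.7663069556496, 'fy': 522.7663069556496, 'cx': 322.2727799015433, 'cy': 237.89418413325734, 'k1': -0.00010775721322791208, 'origin': array([0.52216286, 0.6999795 , 0.72201162]), 'orientation': array([-0.02917736,  0.91338183, -0.40569212,  0.01721134])}
wrist {'fx': 416.910241676185, 'fy': 416.910241676185, 'cx': 316.71799071870157, 'cy': 240.86572109027497, 'k1': -0.08038403508417365, 'origin': array([0.65136549, 0.07935401, 0.38270374]), 'orientation': array([ 9.90653078e-01, -4.31931405e-04, -1.58050815e-04,  1.36404796e-01])}
```

View pics/scene0.png

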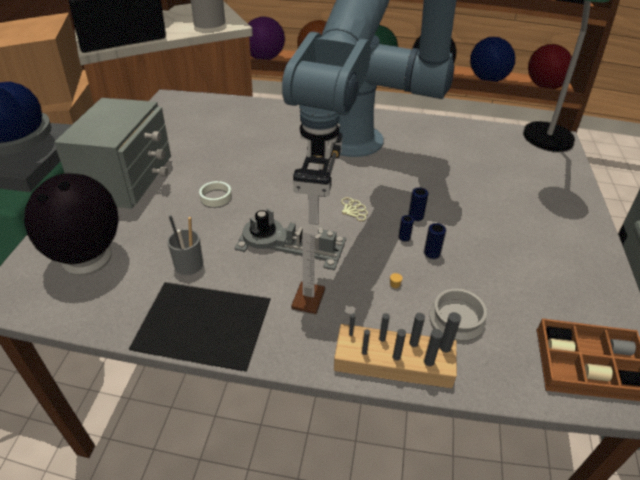

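View pics/side0.png

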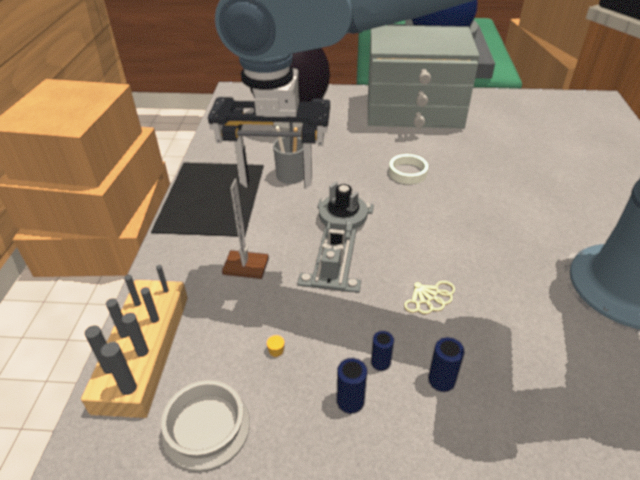

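View pics/wrist0.png

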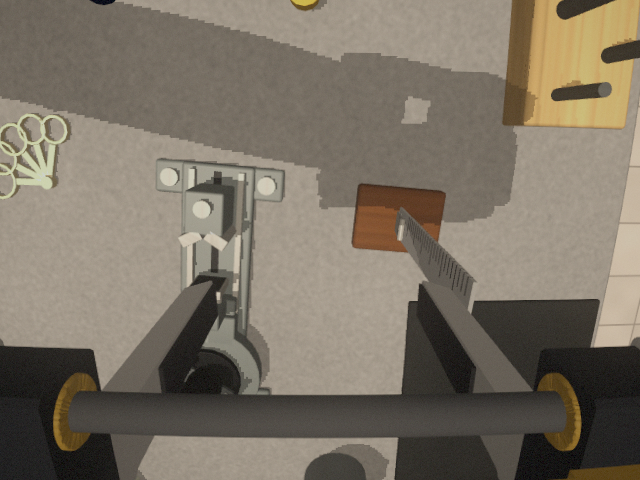

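```bash
cat > h.py <<'E'
import numpy as np, cv2
from scipy.spatial.transform import Rotation as R
from rig import bot
def ray(m,uv):
    K=np.array([[m['fx'],0,m['cx']],[0,m['fy'],m['cy']],[0,0,1]])
    p=cv2.undistortPoints(np.array(uv,float).reshape(-1,1,2),K,np.array([m['k1'],0,0,0.]))[:,0]
    d=np.c_[p,np.ones(len(p))]@R.from_quat(m['orientation']).as_matrix().T
    return np.array(m['origin']),d
def plane(m,uv,z):
    o,d=ray(m,uv); return o+d*((z-o[2])/d[:,2])[:,None]
def proj(m,P):
    K=np.array([[m['fx'],0,m['cx']],[0,m['fy'],m['cy']],[0,0,1]])
    c=(np.atleast_2d(P)-m['origin'])@R.from_quat(m['orientation']).as_matrix()
    return cv2.projectPoints(c,np.zeros(3),np.zeros(3),K,np.array([m['k1'],0,0,0.]))[0][:,0]
def two(m1,u1,m2,u2):
    o1,d1=ray(m1,[u1]);o2,d2=ray(m2,[u2]);d1=d1[0];d2=d2[0]
    s=np.linalg.lstsq(np.c_[d1,-d2],o2-o1,rcond=None)[0]
    a=o1+s[0]*d1;b=o2+s[1]*d2
    return (a+b)/2,np.linalg.norm(a-b)
E
python3 - <<'E'
from h import *
for n in ["side","scene"]:
    m=bot.camera_model(n); im=cv2.imread(f"pics/{n}0.png")
    h=cv2.cvtColor(im,cv2.COLOR_BGR2HSV)
    k=cv2.inRange(h,(105,120,5),(135,255,110))
    c,l,st,ce=cv2.connectedComponentsWithStats(k)
    for i in range(1,c):
        if st[i][4]>100: print(n,st[i],ce[i])
S=bot.camera_model("side");C=bot.camera_model("scene");W=bot.camera_model("wrist")
print("slugs top side",plane(S,[[383,339],[351,368],[448,347]],0.064).round(4))
print("slugs top scene",plane(C,[[406,219],[435,230],[420,193]],0.064).round(4))
print("knob side",plane(S,[[344,188]],.082),"scene",plane(C,[[263,213]],.082))
print("ruler block side",plane(S,[[229,254],[268,257],[262,276],[223,272]],.02).round(3))
print("wrist bolts",plane(W,[[169,177],[267,186]],.014).round(4),"block",plane(W,[[360,184],[444,193],[440,254],[353,247]],0.02).round(3))
print("vee bolt",plane(W,[[202,209]],.06), "vee tips",plane(W,[[188,239],[215,242]],.052))
print("gold",plane(S,[[276,343]],.02),"rings",plane(S,[[417,305],[430,297],[454,285]],.004))
cv2.imwrite("pics/vs.png",cv2.resize(cv2.imread("pics/side0.png")[160:310,270:400],None,fx=4,fy=4,interpolation=cv2.INTER_CUBIC))
cv2.imwrite("pics/vsl.png",cv2.resize(cv2.imread("pics/side0.png")[310:430,320:480],None,fx=4,fy=4,interpolation=cv2.INTER_CUBIC))
E
```

```text
side [413   0  63  25 863] [450.58285052  15.44611819]
side [372 333  21  36 352] [381.20454545 352.82954545]
side [429 339  34  51 724] [444.60082873 366.82734807]
side [338 359  28  53 730] [350.72465753 388.68082192]
scene [ 471   38   43   43 1433] [492.32100488  58.70900209]
scene [   0   83   41   59 1924] [ 17.01403326 111.61278586]
scene [400 190  28  50 550] [413.25454545 213.76      ]
scene [426 225  19  33 383] [433.96083551 242.07310705]
slugs top side [[0.4669 0.2004 0.064 ]
 [0.5149 0.2559 0.064 ]
 [0.3686 0.2094 0.064 ]]
slugs top scene [[0.4702 0.1954 0.064 ]
 [0.4993 0.2689 0.064 ]
 [0.3508 0.2277 0.064 ]]
knob side [[ 0.54073443 -0.1609664   0.082     ]] scene [[ 0.53825069 -0.15721277  0.082     ]]
ruler block side [[ 0.758 -0.018  0.02 ]
 [ 0.681 -0.014  0.02 ]
 [ 0.684  0.037  0.02 ]
 [ 0.759  0.031  0.02 ]]
wrist bolts [[0.5197 0.0351 0.014 ]
 [0.6072 0.0265 0.014 ]] block [[ 0.689  0.029  0.02 ]
 [ 0.764  0.021  0.02 ]
 [ 0.765 -0.035  0.02 ]
 [ 0.684 -0.028  0.02 ]]
vee bolt [[0.56044061 0.01502462 0.06      ]] vee tips [[ 0.54454739 -0.01183089  0.052     ]
 [ 0.56702418 -0.01443564  0.052     ]]
gold [[0.63835874 0.18586361 0.02      ]] rings [[0.39977396 0.07607099 0.004     ]
 [0.37496576 0.0555371  0.004     ]
 [0.32802096 0.02307174 0.004     ]]
```

View pics/vs.png

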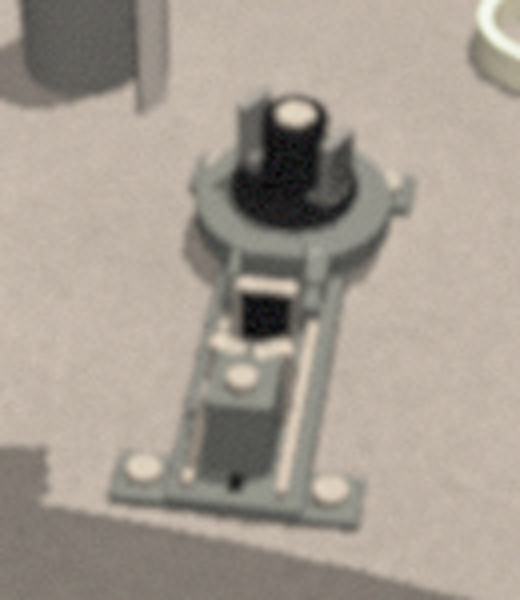

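View pics/vsl.png

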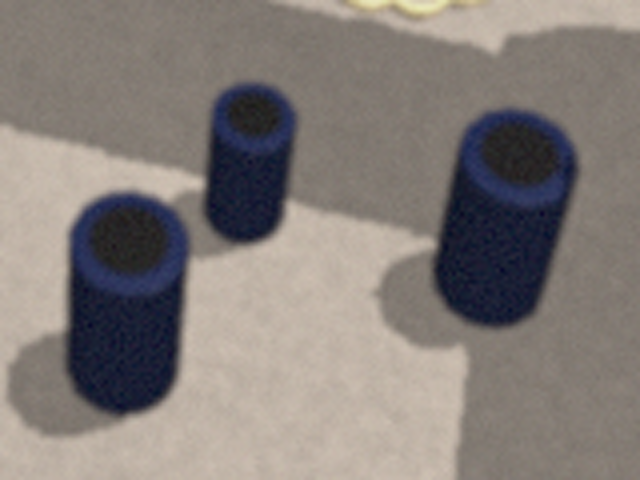

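```bash
python3 -m handwheel '0.05 -0.045 0 0 0 0 1; 0.1 -0.09 0 0 0 0 1; 0.13 -0.135 0 0 0 0 1; 0.13 -0.181 0 0 0 0 1; 0.13 -0.181 0 0 0 0 1; 0.13 -0.181 0 0 0 0 1;0.13 -0.181 0 0 0 0 1'
python3 - <<'E'
from h import *
W=bot.camera_model("wrist"); im=bot.read_camera("wrist")[:,:,::-1]
cv2.imwrite("pics/w1.png",im); print(W); print(proj(W,[[.4685,.198,.064],[.4685,.198,0]]))
E
```

```text
time_s: 0.73
position: [0.4658, 0.1316, 0.2049]
orientation: [0.706, 0.708, -0.0, -0.001]
force: [-0.2, -0.7, -0.4]
opening: 0.094
{'fx': 416.910241676185, 'fy': 416.910241676185, 'cx': 316.71799071870157, 'cy': 240.86572109027497, 'k1': -0.08038403508417365, 'origin': array([0.46741577, 0.21084347, 0.3831181 ]), 'orientation': array([9.90652887e-01, 1.01472616e-03, 2.57334824e-04, 1.36402939e-01])}
[[318.03115271 142.1910037 ]
 [317.79691149 139.26989986]]
```

View pics/w1.png

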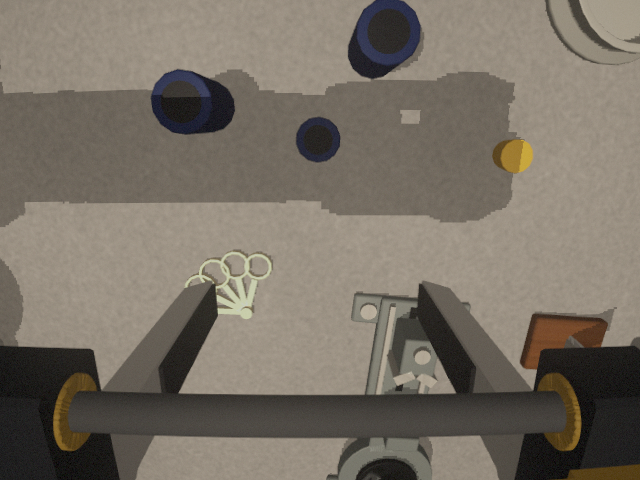

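```bash
python3 -m handwheel '0.035 0 0.03 0 0 0 1; 0.07 0 0.07 0 0 0 1; 0.07 0 0.11 0 0 0 1; 0.07 0 0.11 0 0 0 0.6; 0.07 0 0.11 0 0 0 0.6; 0.07 0 0.11 0 0 0 0.6'
python3 - <<'E'
from h import *
print(bot.sense()['position'],bot.sense()['orientation'])
W=bot.camera_model("wrist"); im=bot.read_camera("wrist")[:,:,::-1]
cv2.imwrite("pics/w2.png",im)
E
```

```text
time_s: 1.28
position: [0.47, 0.1993, 0.0959]
orientation: [0.707, 0.707, -0.0, 0.0]
force: [0.2, -0.6, 0.8]
opening: 0.0783
[0.4700174  0.1993366  0.09588529] [ 7.07414134e-01  7.06799265e-01 -2.04272925e-04  7.52535638e-06]
```

View pics/w2.png

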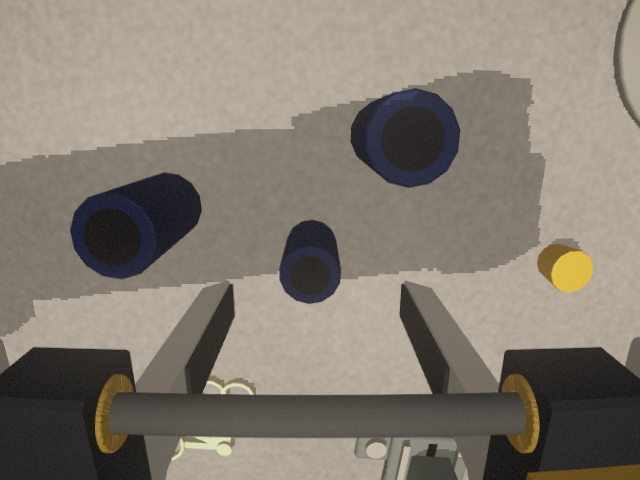

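Run:
```python
from h import *
W=bot.camera_model("wrist")
print(plane(W,[[310,272]],.064))
```

```text
[[0.46929008 0.20191197 0.064     ]]
```

```bash
python3 -m handwheel '0.002 0 0.03 0 0 0 0.6; 0.002 -0.001 0.06 0 0 0 0.6; 0.002 -0.001 0.072 0 0 0 0.6; 0.002 -0.001 0.072 0 0 0 0.6; 0.002 -0.001 0.072 0 0 0 -0.4; 0.002 -0.001 0.072 0 0 0 -0.4;0.002 -0.001 0.072 0 0 0 -0.8;0.002 -0.001 0.072 0 0 0 -0.8'
```

```text
time_s: 2.0
position: [0.4693, 0.2022, 0.0251]
orientation: [0.707, 0.707, 0.001, 0.001]
force: [-0.9, -0.1, 0.3]
opening: 0.0519
```

```bash
python3 -m handwheel '0 0 0 0 0 0 -0.8;0 0 0 0 0 0 -0.8;0 0 0 0 0 0 -0.8;0 0 0 0 0 0 -0.8;0 0 0 0 0 0 -0.8;0 0 0 0 0 0 -0.8'
```

```text
time_s: 2.5
position: [0.4681, 0.2021, 0.0238]
orientation: [0.707, 0.707, -0.0, -0.0]
force: [-1.4, -0.4, 4.6]
opening: 0.0335
```

```bash
python3 -m handwheel '0 0 -0.04 0 0 0 -0.8;0 0 -0.08 0 0 0 -0.8;0 0 -0.12 0 0 0 -0.8;-0.04 0.01 -0.16 0 0 0 -0.8;-0.08 0.02 -0.19 0 0 0 -0.8;-0.12 0.03 -0.2 0 0 0 -0.8'
python3 - <<'E'
from h import *
S=bot.camera_model("side");C=bot.camera_model("scene")
print(plane(C,[[186,240]],.09),plane(S,[[290,147]],.09), "tape",plane(S,[[408,170]],.02), plane(C,[[215,194]],.02))
E
```

```text
time_s: 3.0
position: [0.4937, 0.1036, 0.2174]
orientation: [0.706, 0.708, 0.002, 0.002]
force: [0.7, 0.0, 0.1]
opening: 0.0339
[[ 0.67906333 -0.30467544  0.09      ]] [[ 0.66656832 -0.29619703  0.09      ]] tape [[ 0.39596513 -0.32293954  0.02      ]] [[ 0.40654932 -0.33524701  0.02      ]]
```

```bash
python3 -m handwheel '-0.04 0.01 -0.01 0 0 0 -0.8;-0.08 0.02 -0.016 0 0 0 -0.8;-0.12 0.03 -0.016 0 0 0 -0.8;-0.16 0.04 -0.016 0 0 0 -0.8;-0.2 0.05 -0.016 0 0 0 -0.8;-0.232 0.057 -0.016 0 0 0 -0.8;-0.232 0.057 -0.016 0 0 0 -0.8;-0.232 0.057 -0.016 0 0 0 -0.8'
python3 - <<'E'
from h import *
import pickle
bot.read_camera("side")
W=bot.camera_model("wrist"); im=bot.read_camera("wrist")[:,:,::-1]
cv2.imwrite("pics/w3.png",im); pickle.dump(W,open("w3.pkl","wb")); print(W['origin'],bot.sense()['position'])
cv2.imwrite("pics/s3.png",bot.read_camera("side")[:,:,::-1])
E
```

```text
time_s: 3.67
position: [0.5494, -0.1295, 0.2292]
orientation: [0.708, 0.706, -0.0, -0.001]
force: [0.1, 0.5, -0.7]
opening: 0.0335
[ 0.55110391 -0.0490984   0.40758598] [ 0.54920894 -0.12745518  0.22946866]
```

View pics/w3.png

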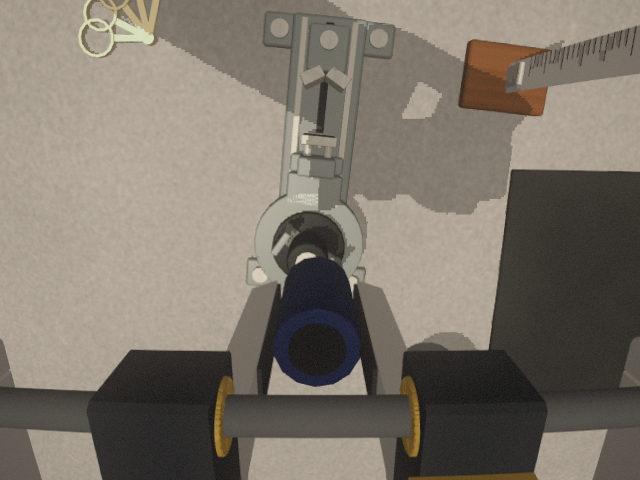

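Run:
```python
import cv2
im=cv2.imread("pics/w3.png")
cv2.imwrite("pics/w3z.png",cv2.resize(im[0:150,240:440],None,fx=4,fy=4,interpolation=cv2.INTER_CUBIC))
cv2.imwrite("pics/w3k.png",cv2.resize(im[150:300,220:400],None,fx=4,fy=4,interpolation=cv2.INTER_CUBIC))
```

```text
(no output)
```

View pics/w3z.png

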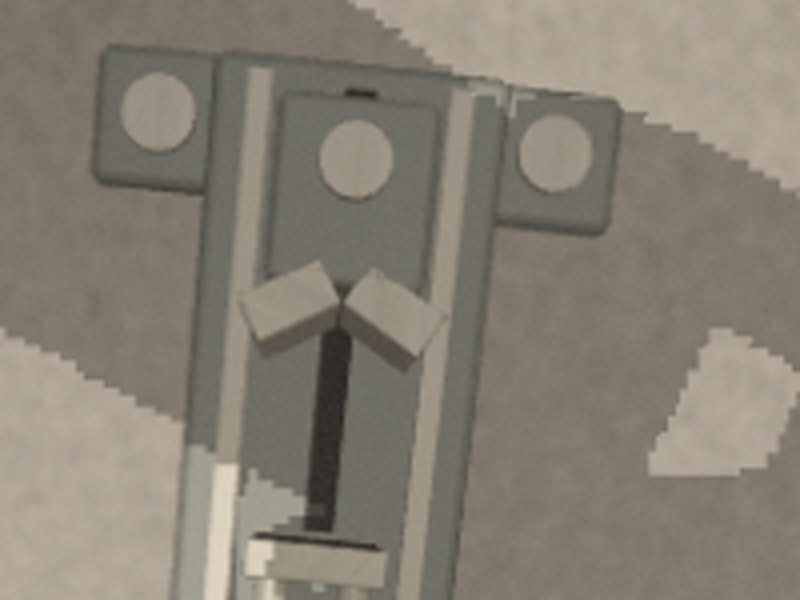

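View pics/w3k.png

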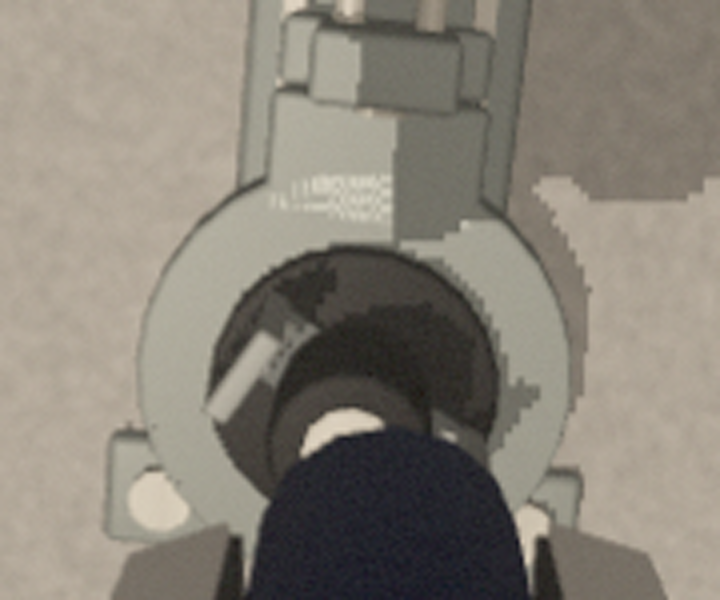

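Run:
```python
from h import *
import pickle
W=pickle.load(open("w3.pkl","rb"))
b=plane(W,[[279.5,28],[378.75,38.25]],.012); print("bolts",b.round(4),np.linalg.norm(b[0]-b[1]))
s=plane(W,[[324.5,83.75],[319.5,132]],.012); print("slot",s.round(4))
vx=s[0]-s[1]; print("dir slot",np.arctan2(vx[0],vx[1]), "bolt dir",np.arctan2(-(b[1]-b[0])[1],(b[1]-b[0])[0]))
hc=plane(W,[[220+138/4,150+375/4],[220+570/4,150+375/4]],.03); print("housing LR",hc.round(4))
print("pad top edge",plane(W,[[240+250/4,535/4],[240+380/4,548/4]],.052).round(4))
print("tab left top",plane(W,[[220+207/4,150+413/4],[220+280/4,150+340/4]],.081).round(4))
k=cv2.imread("pics/w3.png")
```

```text
bolts [[0.5187 0.0346 0.012 ]
 [0.6063 0.026  0.012 ]] 0.08798093054787516
slot [[ 0.5584 -0.0129  0.012 ]
 [ 0.5538 -0.0556  0.012 ]]
dir slot 0.10577250128825279 bolt dir 0.09712811495029176
housing LR [[ 0.4923 -0.1576  0.03  ]
 [ 0.5942 -0.1578  0.03  ]]
pad top edge [[ 0.5394 -0.0563  0.052 ]
 [ 0.5664 -0.059   0.052 ]]
tab left top [[ 0.5141 -0.1511  0.081 ]
 [ 0.5294 -0.1356  0.081 ]]
```

View pics/s3.png

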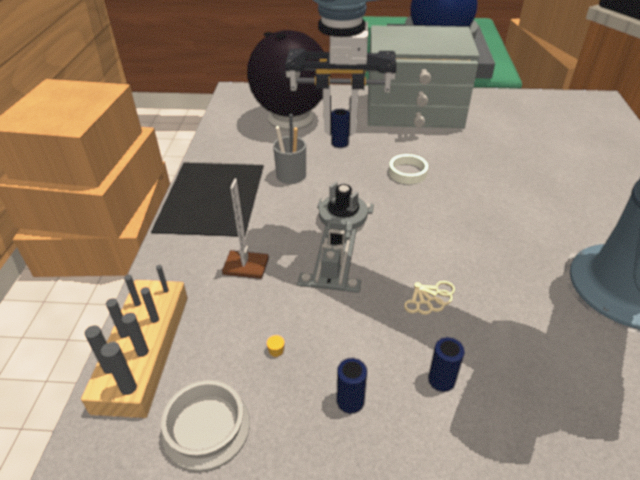

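```bash
python3 -m handwheel '0.04 0.003 0 0 0 0.05 -0.8;0.08 0.006 0.02 0 0 0.1 -0.8;0.094 0.0067 0.05 0 0 0.1 -0.8;0.094 0.0067 0.09 0 0 0.1 -0.8;0.094 0.0067 0.11 0 0 0.1 -0.8;0.094 0.0067 0.11 0 0 0.1 -0.8;0.094 0.0067 0.11 0 0 0.1 -0.8;0.094 0.0067 0.11 0 0 0.1 -0.8'
python3 - <<'E'
from h import *
S=bot.camera_model("side");C=bot.camera_model("scene")
a=bot.read_camera("side")[:,:,::-1];b=bot.read_camera("scene")[:,:,::-1]
o=np.vstack([cv2.resize(a[150:300,260:420],(640,600))]); cv2.imwrite("pics/s4.png",o)
cv2.imwrite("pics/c4.png",cv2.resize(b[170:290,220:380],(800,600)))
W=bot.camera_model("wrist");cv2.imwrite("pics/w4.png",bot.read_camera("wrist")[:,:,::-1])
print(bot.sense()['position'],bot.sense()['orientation'],R.from_quat(bot.sense()['orientation']).as_matrix().round(4))
E
```

```text
time_s: 4.48
position: [0.5575, -0.0339, 0.1222]
orientation: [0.741, 0.671, 0.001, 0.001]
force: [-0.2, -0.5, 0.1]
opening: 0.0335
[ 0.55776107 -0.03456632  0.12250544] [0.74156369 0.67087922 0.00114751 0.00174634] [[ 9.98e-02  9.95e-01  4.00e-03]
 [ 9.95e-01 -9.98e-02 -1.10e-03]
 [-6.00e-04  4.10e-03 -1.00e+00]]
```

View pics/s4.png

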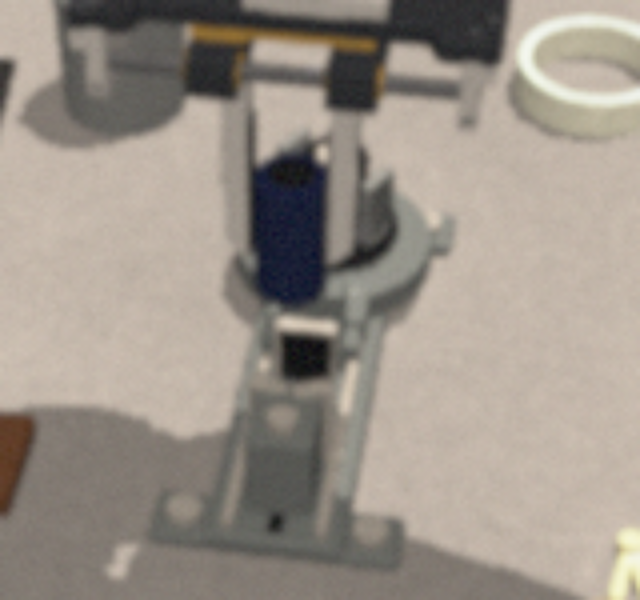

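View pics/w4.png

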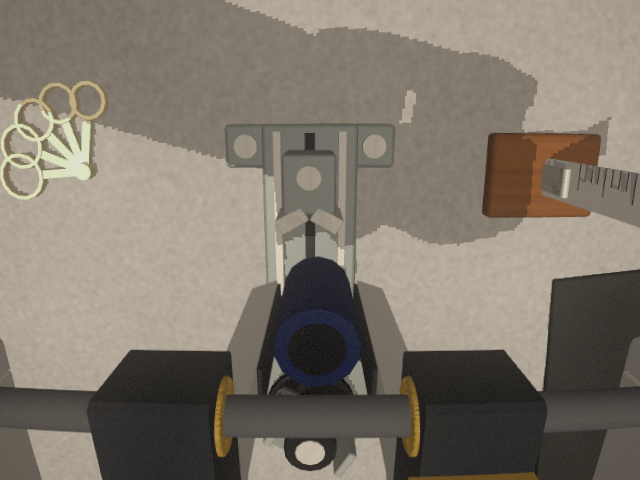

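Run:
```python
from h import *
W=bot.camera_model("wrist")
b=plane(W,[[244.5,146.5],[374.5,146.5]],.013); print(b.round(4),b.mean(0))
print("slot",plane(W,[[309.7,142],[310.5,240]],.012).round(4))
print("vee vertex",plane(W,[[309.5,222]],.058).round(4))
print(bot.sense()['position'])
```

```text
[[0.518  0.0349 0.013 ]
 [0.6056 0.0259 0.013 ]] [0.56180029 0.03037414 0.013     ]
slot [[ 0.5622  0.0332  0.012 ]
 [ 0.5555 -0.0354  0.012 ]]
vee vertex [[ 0.5579 -0.0115  0.058 ]]
[ 0.55776107 -0.03456632  0.12250544]
```

```bash
python3 -m handwheel '-0.0016 -0.0022 0 0 0 0 -0.8;-0.0016 -0.0022 0.02 0 0 0 -0.8;-0.0016 -0.0022 0.03 0 0 0 -0.8;-0.0016 -0.0022 0.03 0 0 0 -0.8;-0.0016 -0.0022 0.03 0 0 0 -0.8;-0.0016 -0.0022 0.03 0 0 0 -0.8'; python3 -m handwheel '0 0 0 0 0 0 -0.8;0 0 0 0 0 0 -0.8'
```

```text
time_s: 5.13
position: [0.5542, -0.0357, 0.0907]
orientation: [0.742, 0.671, 0.0, 0.0]
force: [-0.6, -0.2, -1.4]
opening: 0.0335
time_s: 5.3
position: [0.5545, -0.0357, 0.0909]
orientation: [0.742, 0.671, 0.0, 0.001]
force: [-0.4, 0.6, -0.2]
opening: 0.034
```

```bash
python3 -m handwheel '0 0.0008 0.015 0 0 0 -0.8;0 0.0008 0.03 0 0 0 -0.8;0 0.0008 0.042 0 0 0 -0.8;0 0.0008 0.042 0 0 0 -0.8;0 0.0008 0.042 0 0 0 -0.8'
python3 - <<'E'
from h import *
cv2.imwrite("pics/w5.png",bot.read_camera("wrist")[:,:,::-1])
a=bot.read_camera("side")[:,:,::-1]
cv2.imwrite("pics/s5.png",cv2.resize(a[150:300,260:420],(640,600)))
s=bot.sense();print(s['position'],s['force'])
E
```

```text
time_s: 5.72
position: [0.5543, -0.0355, 0.0477]
orientation: [0.742, 0.671, -0.0, -0.001]
force: [0.5, -1.1, -0.1]
opening: 0.0337
[ 0.55535737 -0.03581195  0.04893585] [ 0.09502655 -0.24108364  0.47848743]
```

View pics/s5.png

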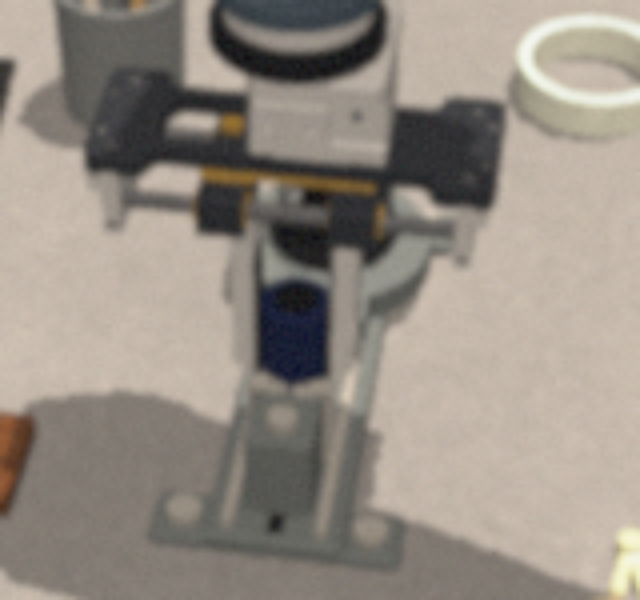

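View pics/w5.png

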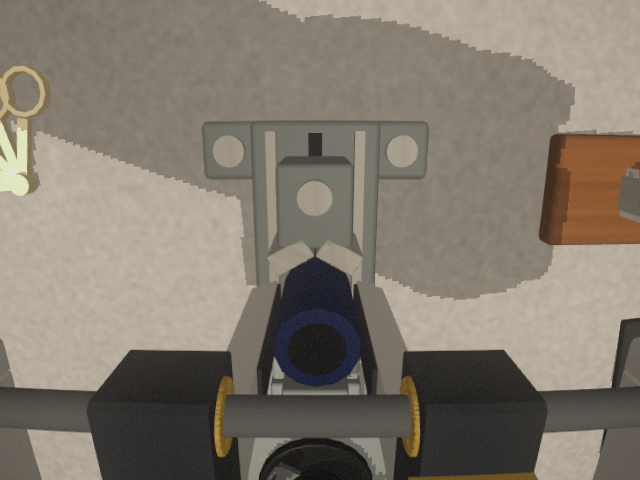

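```bash
python3 -m handwheel '0 0 0.006 0 0 0 -0.8;0 0 0.009 0 0 0 -0.8;0 0 0.0105 0 0 0 -0.8;0 0 0.0105 0 0 0 -0.8';python3 -m handwheel '0 0 0.001 0 0 0 -0.8;0 0 0.001 0 0 0 -0.8'
```

```text
time_s: 6.15
position: [0.5544, -0.0356, 0.0372]
orientation: [0.742, 0.671, -0.0, -0.0]
force: [-1.1, -0.0, -0.3]
opening: 0.0335
time_s: 6.32
position: [0.5547, -0.0357, 0.0366]
orientation: [0.742, 0.671, -0.0, -0.0]
force: [0.2, 0.3, -0.9]
opening: 0.0337
```

```bash
python3 -m handwheel '0 0 0.0007 0 0 0 -0.8;0 0 0.0007 0 0 0 -0.25;0 0 0.0007 0 0 0 -0.2;0 0 0.0007 0 0 0 -0.1;0 0 0.0007 0 0 0 0;0 0 0.0007 0 0 0 0;0 0 0.0007 0 0 0 0'
python3 - <<'E'
from h import *
cv2.imwrite("pics/w6.png",bot.read_camera("wrist")[:,:,::-1])
s=bot.sense();print(s['position'],s['force'])
E
```

```text
time_s: 6.9
position: [0.5548, -0.0357, 0.036]
orientation: [0.742, 0.671, 0.0, 0.0]
force: [0.4, -0.5, 0.2]
opening: 0.0469
[ 0.55472818 -0.03564788  0.03594614] [-0.24020222 -0.56521027 -0.4634344 ]
```

View pics/w6.png

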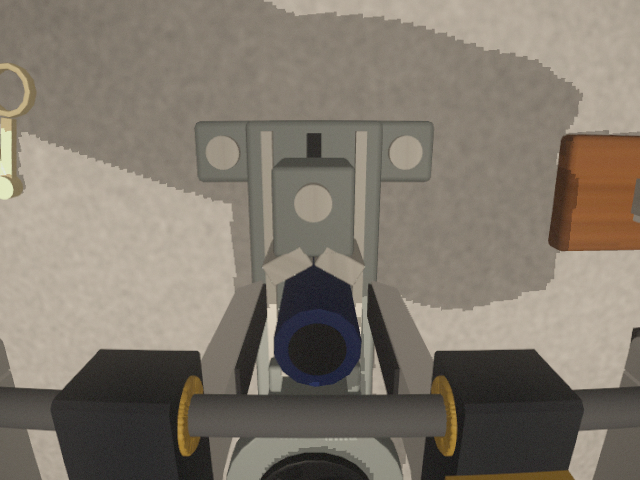

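```bash
python3 -m handwheel '0 0 -0.03 0 0 0 0;0 0 -0.06 0 0 0 0.2;0 0 -0.1 0 0 0 0.5;-0.04 0 -0.14 0 0 0.1 1;-0.08 0 -0.16 0 0 0.2 1;-0.12 0 -0.16 0 0 0.3 1;-0.16 -0.0 -0.16 0 0 0.4 1;-0.19 0.006 -0.16 0 0 0.5 1'; python3 -m handwheel '0 0 0 0 0 0.1 1;0 0 0 0 0 0.19 1;0 0 0 0 0 0.19 1;0 0 0 0 0 0.19 1';python3 - <<'E'
from h import *
import pickle
W=bot.camera_model("wrist");cv2.imwrite("pics/w7.png",bot.read_camera("wrist")[:,:,::-1])
pickle.dump(W,open("w7.pkl","wb"))
s=bot.sense();print(s['position'],s['qpos'],s['force'],s['ft_torque'])
for i in range(3):
  bot.read_camera("side"); print(bot.sense()['ft_torque'])
E
```

```text
time_s: 7.62
position: [0.5414, -0.2263, 0.1975]
orientation: [0.886, 0.465, 0.001, 0.001]
force: [1.2, -0.4, 0.3]
opening: 0.0901
time_s: 7.95
position: [0.5415, -0.2244, 0.1958]
orientation: [0.924, 0.382, -0.0, -0.0]
force: [-0.6, 0.3, 0.0]
opening: 0.0938
[ 0.54161873 -0.22413674  0.19577888] [-5.85669468e-01  1.06474497e-01  1.73354971e+00  4.28470317e-06
  1.30181164e+00  2.01809461e-01] [-0.31546846  1.02409514  0.00814943] [-0.00491696  0.00324315  0.00011158]
[-0.00588609  0.00299139  0.01923241]
[ 0.03348611  0.08446533 -0.03236645]
[0.03665906 0.04877848 0.02247972]
```

View pics/w7.png

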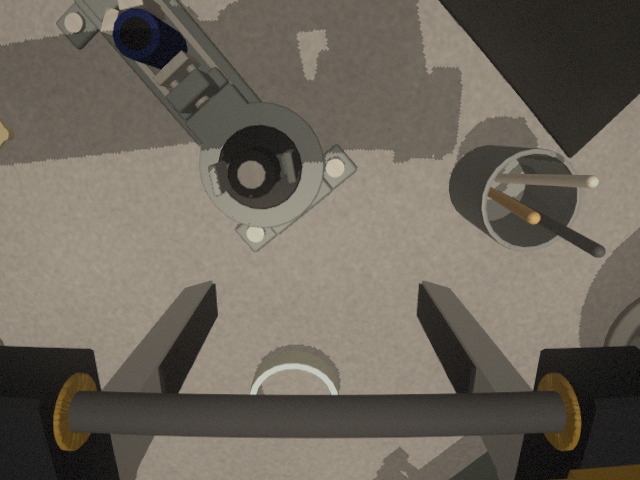

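Run:
```python
import cv2
im=cv2.imread("pics/w7.png")
cv2.imwrite("pics/w7k.png",cv2.resize(im[115:225,195:330],None,fx=5,fy=5,interpolation=cv2.INTER_CUBIC))
```

```text
(no output)
```

View pics/w7k.png

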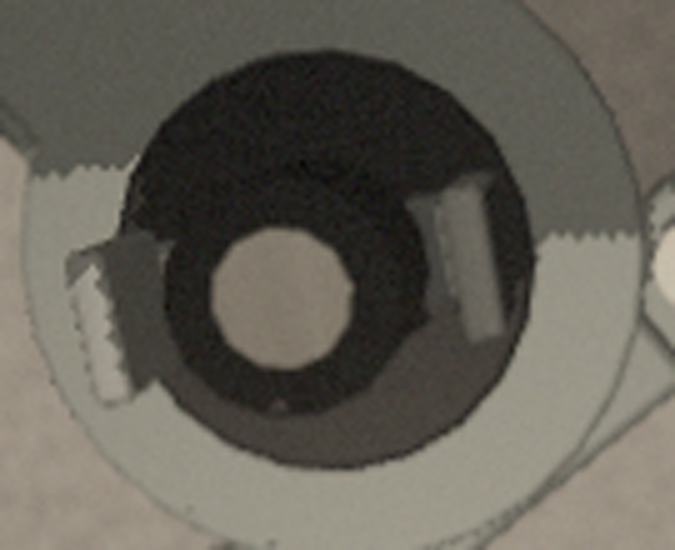

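Run:
```python
from h import *
import pickle
W=pickle.load(open("w7.pkl","rb"))
px=lambda a:[[195+(u)/5,115+(v)/5] for u,v in a]
P=plane(W,px([(282,298),(101,335),(473,262)]),.0815); print(P.round(4))
d=P[2]-P[1]; print("tabs mid",(P[1]+P[2])/2,"len",np.linalg.norm(d),"ang",np.degrees(np.arctan2(d[1],d[0])))
L=plane(W,px([(82,275),(117,400),(460,187),(487,338)]),.081)
for a,b in((0,1),(2,3)):
    e=L[a]-L[b]; print("paddle normal ang",np.degrees(np.arctan2(e[1],e[0]))-90,np.linalg.norm(e))
s=bot.sense(); T=R.from_quat(s['orientation']).as_matrix(); print(T.round(3),s['position'])
print("tool y ang",np.degrees(np.arctan2(T[1,1],T[0,1])))
for c in [(P[1]+P[2])/2,P[0],np.array([.5433,-.159,.0815])]:
  print("shift tool",(T.T@(c-s['position'])).round(4))
```

```text
[[ 0.5431 -0.1598  0.0815]
 [ 0.5213 -0.145   0.0815]
 [ 0.5655 -0.1754  0.0815]]
tabs mid [ 0.54337214 -0.1602123   0.0815    ] len 0.05363460469672455 ang -34.44760483189083
paddle normal ang -32.72651242346637 0.01815999759887829
paddle normal ang -35.86561001731501 0.02123447324503685
[[ 0.709  0.705 -0.   ]
 [ 0.705 -0.709  0.   ]
 [-0.    -0.    -1.   ]] [ 0.54174264 -0.22390599  0.19589205]
tool y ang -45.152866369441476
shift tool [ 0.0461 -0.044   0.1144]
shift tool [ 0.0462 -0.0445  0.1144]
shift tool [ 0.0469 -0.0449  0.1144]
```

```bash
python3 -m handwheel '0.02 -0.02 0.02 0 0 -0.1 1;0.04 -0.04 0.05 0 0 -0.187 1;0.0463 -0.0443 0.08 0 0 -0.187 0.7;0.0463 -0.0443 0.095 0 0 -0.187 0.7;0.0463 -0.0443 0.095 0 0 -0.187 0.7;0.0463 -0.0443 0.095 0 0 -0.187 0.7;0.0463 -0.0443 0.095 0 0 -0.187 0.7'
python3 - <<'E'
from h import *
cv2.imwrite("pics/w8.png",bot.read_camera("wrist")[:,:,::-1])
s=bot.sense();T=R.from_quat(s['orientation']).as_matrix();print(s['position'],s['qpos'],s['opening'],"tool y ang",np.degrees(np.arctan2(T[1,1],T[0,1])), (T.T@(np.array([.5433,-.1598,.1])-s['position'])).round(4))
a=bot.read_camera("side")[:,:,::-1]
cv2.imwrite("pics/s8.png",cv2.resize(a[100:280,250:430],(600,600)))
E
```

```text
time_s: 8.73
position: [0.5444, -0.161, 0.1025]
orientation: [0.885, 0.465, 0.001, 0.001]
force: [0.1, 0.6, -0.5]
opening: 0.0798
[ 0.54470056 -0.16125803  0.1029165 ] [-4.87345108e-01  1.69326657e-01  1.84595253e+00 -4.32639503e-05
  1.12277802e+00  1.15683537e-01] 0.0797763409552357 tool y ang -34.54996367228632 [ 0.0004 -0.002   0.0029]
```

View pics/w8.png

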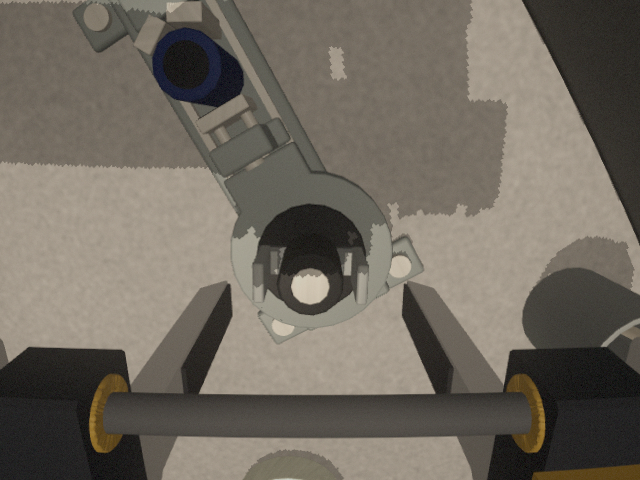

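View pics/s8.png

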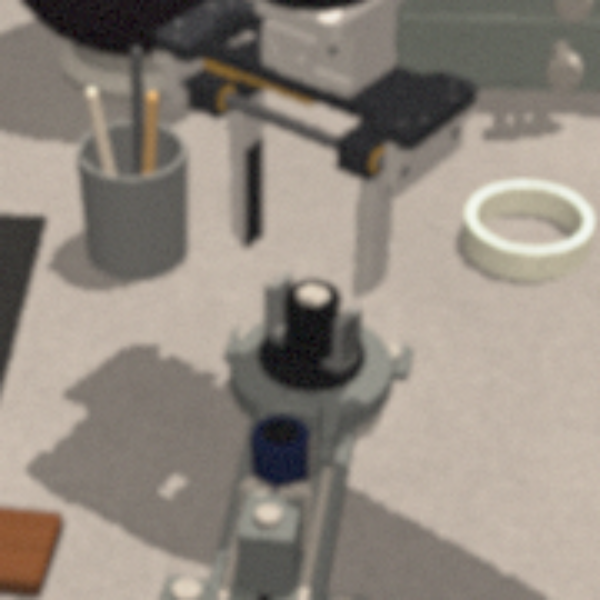

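Run:
```python
from h import *
W=bot.camera_model("wrist"); s=bot.sense();T=R.from_quat(s['orientation']).as_matrix()
for q in [(310,283),(310.5,287)]:
  P=plane(W,[q],.0815)[0]; print(P,(T.T@(P-s['position'])).round(4))
P=plane(W,[(258.5,283),(362.5,283)],.081);print(P,np.linalg.norm(P[1]-P[0]))
```

```text
[ 0.54392055 -0.15859059  0.0815    ] [ 0.0018 -0.0022  0.0214]
[ 0.54287395 -0.16054134  0.0815    ] [-0.0004 -0.002   0.0214]
[[ 0.52202297 -0.14370018  0.081     ]
 [ 0.56598111 -0.17414153  0.081     ]] 0.053469556727728275
```

```bash
python3 -m handwheel '0.0003 -0.002 0.015 0 0 0 0.7;0.0003 -0.002 0.03 0 0 0 0.7;0.0003 -0.002 0.043 0 0 0 0.7;0.0003 -0.002 0.05 0 0 0 0.7;0.0003 -0.002 0.05 0 0 0 0.7;0.0003 -0.002 0.05 0 0 0 0.7'
python3 - <<'E'
from h import *
s=bot.sense();T=R.from_quat(s['orientation']).as_matrix();print(s['position'],s['force'],s['ft_torque'],"tool y ang",np.degrees(np.arctan2(T[1,1],T[0,1])), (T.T@(np.array([.5431,-.1600,.052])-s['position'])).round(4))
E
```

```text
time_s: 9.33
position: [0.5421, -0.1592, 0.0511]
orientation: [0.885, 0.465, 0.0, 0.0]
force: [0.5, -0.2, -0.4]
opening: 0.0802
[ 0.54208359 -0.15919801  0.05109392] [ 0.49758233 -0.22682567 -0.40464475] [ 0.02260179  0.09534258 -0.00872222] tool y ang -34.56384383266147 [-0.0001  0.0013 -0.0009]
```

Close on the tabs.

```bash
python3 -m handwheel '0 0.001 0 0 0 0 0.7;0 0.001 0 0 0 0 0.3;0 0.001 0 0 0 0 0.3;0 0.001 0 0 0 0 0;0 0.001 0 0 0 0 0;0 0.001 0 0 0 0 -0.3;0 0.001 0 0 0 0 -0.3;0 0.001 0 0 0 0 -0.3'
python3 - <<'E'
from h import *
s=bot.sense();print(s['position'],s['opening'],s['force'],s['ft_torque'])
E
```

```text
time_s: 10.0
position: [0.5419, -0.1589, 0.0517]
orientation: [0.885, 0.465, -0.001, -0.001]
force: [-7.0, 4.3, 10.7]
opening: 0.0462
[ 0.54193744 -0.15887832  0.05171095] 0.046199077876604926 [-6.97888923  4.29232973 10.74316826] [ 0.75584369  1.38420036 -0.00625786]
```

Run:
```python
from h import *
a=bot.read_camera("side")[:,:,::-1]
cv2.imwrite("pics/s9.png",cv2.resize(a[130:250,280:400],(600,600),interpolation=cv2.INTER_CUBIC))
a=bot.read_camera("scene")[:,:,::-1]
cv2.imwrite("pics/c9.png",cv2.resize(a[170:270,220:340],(720,600),interpolation=cv2.INTER_CUBIC))
cv2.imwrite("pics/w9.png",bot.read_camera("wrist")[:,:,::-1])
s=bot.sense();print(s['position'],s['opening'],s['force'],s['ft_torque'])
```

```text
[ 0.54197385 -0.15888992  0.05174378] 0.046206304371513074 [-5.73309242  3.7459413  10.69613209] [ 0.72935401  1.40537121 -0.02792062]
```

View pics/s9.png

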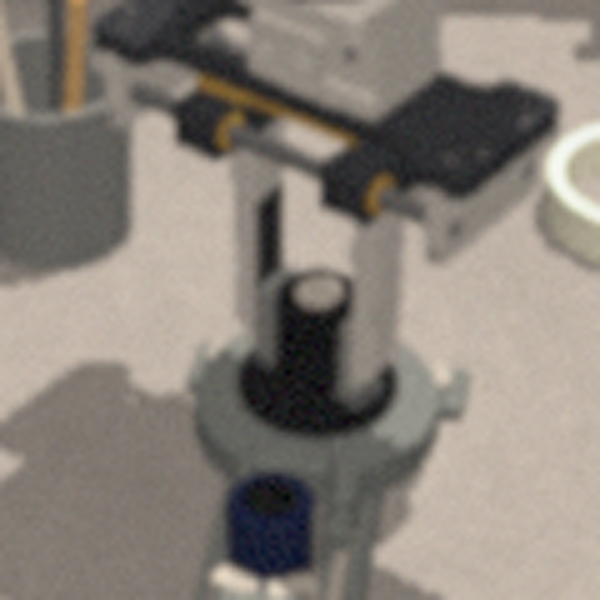

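View pics/w9.png

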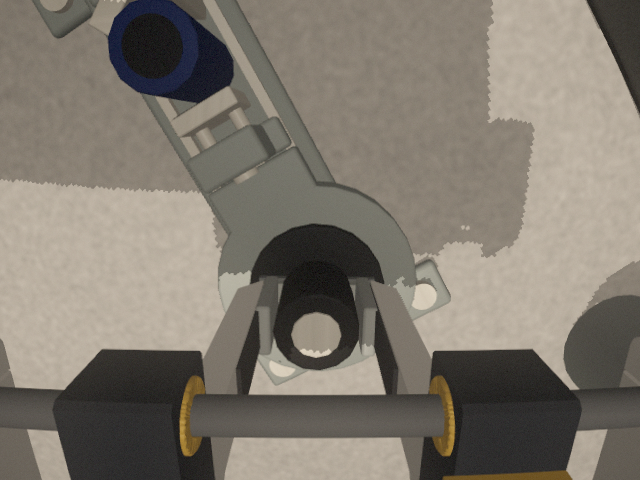

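View pics/c9.png

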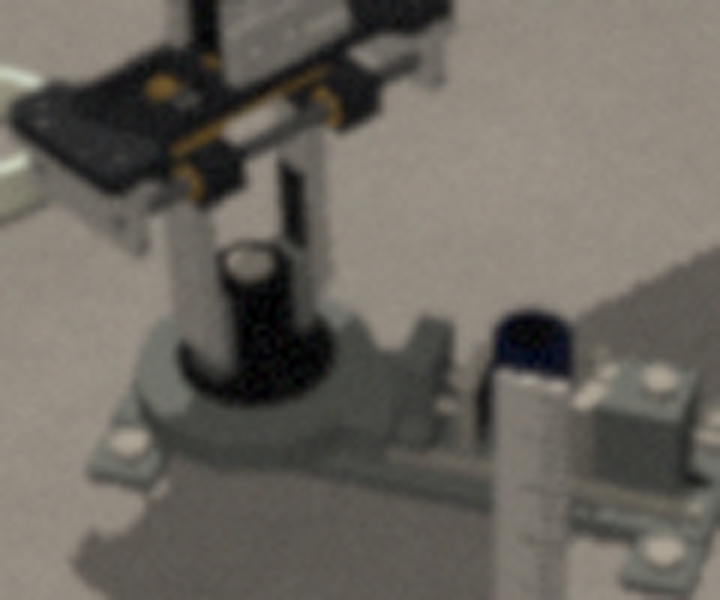

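```bash
python3 -m handwheel '0 -0.0008 -0.001 0 0 0 -0.3;0 -0.0008 -0.001 0 0 0 -0.3;0 -0.0008 -0.001 0 0 0 -0.3'
python3 - <<'E'
from h import *
s=bot.sense();T=R.from_quat(s['orientation']).as_matrix();print(s['position'],s['opening'],T.T@s['force'],T.T@s['ft_torque'])
E
```

```text
time_s: 10.4
position: [0.5418, -0.1588, 0.0518]
orientation: [0.885, 0.465, -0.0, -0.0]
force: [-2.1, 1.2, 1.9]
opening: 0.0462
[ 0.54179908 -0.15882139  0.05184259] 0.046153223746672974 [-0.19094611 -2.3986858  -1.86068292] [ 0.65762606  0.06137154 -0.0304557 ]
```

```bash
cat > t.py <<'E'
from h import *
for i in range(3):
    s=bot.sense();T=R.from_quat(s['orientation']).as_matrix();print(s['position'].round(4),round(s['opening'],4),"F",(T.T@s['force']).round(2),"M",(T.T@s['ft_torque']).round(3),"yang",round(np.arctan2(T[1,1],T[0,1]),4),"q6eff",s['joint_efforts'][5].round(3))
    if i<2: bot.read_camera("side")
E
python3 t.py; python3 -m handwheel '0 0 0 0 0 0.02 -0.3;0 0 0 0 0 0.04 -0.3;0 0 0 0 0 0.05 -0.3;0 0 0 0 0 0.05 -0.3'; python3 t.py
```

```text
[ 0.5418 -0.1588  0.0518] 0.0462 F [-0.19 -2.4  -1.86] M [ 0.658  0.061 -0.03 ] yang -0.6029 q6eff 0.003
[ 0.5418 -0.1588  0.0518] 0.0459 F [-0.   -3.78 -3.22] M [0.719 0.016 0.01 ] yang -0.603 q6eff 0.003
[ 0.5418 -0.1589  0.0519] 0.0463 F [-0.02 -3.62 -3.39] M [ 0.768 -0.016 -0.025] yang -0.603 q6eff 0.003
time_s: 10.83
position: [0.5419, -0.1589, 0.0518]
orientation: [0.897, 0.443, -0.0, -0.0]
force: [-4.1, 3.0, 3.9]
opening: 0.046
[ 0.5419 -0.1589  0.0518] 0.046 F [-0.14 -5.08 -3.86] M [ 0.961 -0.024  0.047] yang -0.6538 q6eff 0.044
[ 0.5419 -0.1589  0.0518] 0.046 F [ 0.63 -4.7  -4.21] M [ 0.955  0.016 -0.005] yang -0.6533 q6eff -0.0
[ 0.5419 -0.1589  0.0519] 0.0457 F [ 0.52 -4.35 -4.69] M [0.983 0.022 0.008] yang -0.6531 q6eff -0.023
```

```bash
python3 -m handwheel '0 0 0 0 0 0.03 -0.3;0 0 0 0 0 0.06 -0.3;0 0 0 0 0 0.09 -0.3;0 0 0 0 0 0.12 -0.3;0 0 0 0 0 0.15 -0.3;0 0 0 0 0 0.15 -0.3'; python3 t.py
python3 - <<'E'
from h import *
cv2.imwrite("pics/w10.png",bot.read_camera("wrist")[:,:,::-1])
E
```

```text
time_s: 11.43
position: [0.542, -0.159, 0.0518]
orientation: [0.927, 0.374, -0.0, -0.0]
force: [-3.3, 2.8, 3.3]
opening: 0.0461
[ 0.542  -0.159   0.0518] 0.0461 F [-0.46 -4.3  -3.26] M [ 0.96  -0.143  0.   ] yang -0.8035 q6eff 0.194
[ 0.542  -0.159   0.0518] 0.0461 F [-0.23 -3.62 -3.84] M [ 0.957 -0.06   0.011] yang -0.8025 q6eff 0.043
[ 0.542  -0.159   0.0518] 0.0458 F [-0.69 -3.62 -4.07] M [ 0.937 -0.107  0.046] yang -0.8024 q6eff -0.009
```

View pics/w10.png

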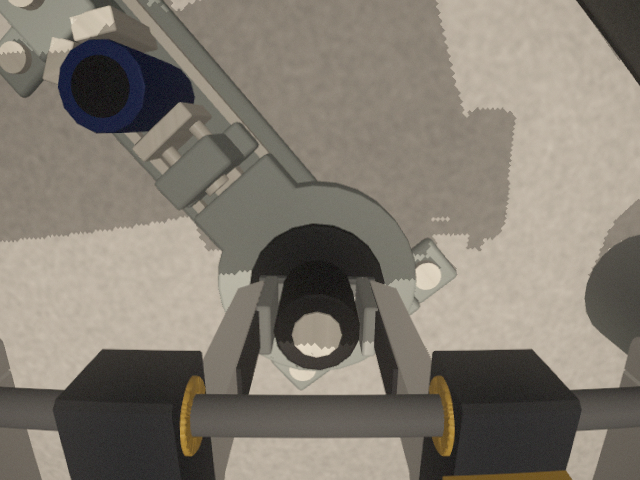

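```bash
python3 -m handwheel '0 0 0 0 0 0.03 -0.3;0 0 0 0 0 0.06 -0.3;0 0 0 0 0 0.09 -0.3;0 0 0 0 0 0.1 -0.3;0 0 0 0 0 0.1 -0.3'; python3 t.py; python3 -m handwheel '0 0 0 0 0 0.03 -0.3;0 0 0 0 0 0.06 -0.3;0 0 0 0 0 0.09 -0.3;0 0 0 0 0 0.1 -0.3;0 0 0 0 0 0.1 -0.3'; python3 t.py
```

```text
time_s: 12.0
position: [0.5421, -0.1591, 0.0519]
orientation: [0.945, 0.328, 0.0, 0.0]
force: [-2.8, 2.3, 2.9]
opening: 0.0462
[ 0.5421 -0.1591  0.0519] 0.0462 F [-0.72 -3.55 -2.94] M [ 0.856 -0.087 -0.036] yang -0.9025 q6eff 0.058
[ 0.5421 -0.1591  0.0518] 0.0461 F [-1.47 -2.87 -3.05] M [ 0.813 -0.217  0.004] yang -0.9024 q6eff 0.003
[ 0.5421 -0.1591  0.0519] 0.0462 F [-1.53 -3.2  -2.15] M [ 0.752 -0.136  0.008] yang -0.9023 q6eff -0.016
time_s: 12.52
position: [0.5422, -0.1592, 0.0519]
orientation: [0.96, 0.28, 0.0, 0.0]
force: [-2.0, 0.4, 2.7]
opening: 0.0458
[ 0.5422 -0.1592  0.0519] 0.0458 F [-1.48 -1.37 -2.72] M [ 0.671 -0.174  0.027] yang -1.0025 q6eff 0.059
[ 0.5422 -0.1592  0.0519] 0.0462 F [-0.66 -1.91 -2.06] M [ 0.64  -0.138  0.016] yang -1.0023 q6eff 0.004
[ 0.5422 -0.1592  0.0519] 0.046 F [ 0.28 -2.53 -2.62] M [ 0.642 -0.181  0.042] yang -1.0023 q6eff -0.015
```

```bash
python3 -m handwheel '0 0 0 0 0 0.02 -0.3;0 0 0 0 0 0.04 -0.3;0 0 0 0 0 0.06 -0.3;0 0 0 0 0 0.06 -0.3'; python3 t.py
python3 - <<'E'
from h import *
cv2.imwrite("pics/w11.png",bot.read_camera("wrist")[:,:,::-1])
E
```

```text
time_s: 12.95
position: [0.5422, -0.1593, 0.0519]
orientation: [0.968, 0.251, 0.0, 0.0]
force: [-1.0, 0.6, 1.0]
opening: 0.0462
[ 0.5422 -0.1593  0.0519] 0.0462 F [-0.62 -0.97 -1.  ] M [ 0.431 -0.216  0.041] yang -1.0642 q6eff 0.117
[ 0.5422 -0.1593  0.0519] 0.0457 F [-0.9  -1.53 -0.71] M [ 0.366 -0.101  0.026] yang -1.0633 q6eff 0.029
[ 0.5422 -0.1592  0.0519] 0.0458 F [-0.8  -1.72 -0.85] M [ 0.37  -0.183  0.016] yang -1.063 q6eff -0.006
```

View pics/w11.png

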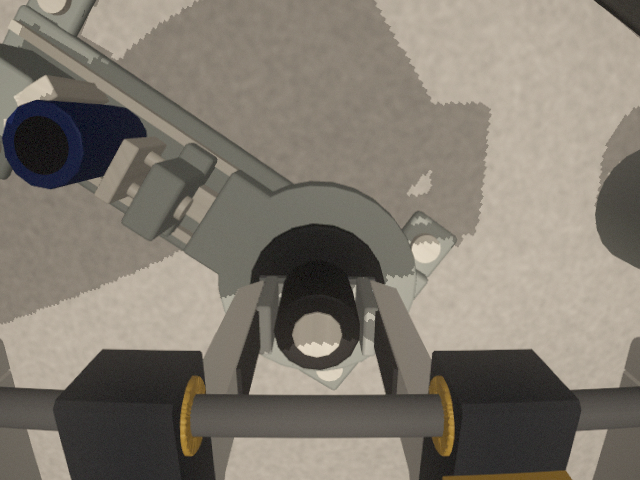

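```bash
for i in 1; do python3 -m handwheel '0 0 0 0 0 0.02 -0.3;0 0 0 0 0 0.04 -0.3;0 0 0 0 0 0.04 -0.3;0 0 0 0 0 0.04 -0.3' >/dev/null; done; python3 t.py;  python3 -m handwheel '0 0 0 0 0 0.02 -0.3;0 0 0 0 0 0.04 -0.3;0 0 0 0 0 0.04 -0.3;0 0 0 0 0 0.04 -0.3'; python3 t.py
```

```text
[ 0.5422 -0.1593  0.0519] 0.046 F [-0.75 -0.69 -0.08] M [ 0.1   -0.137  0.006] yang -1.1032 q6eff 0.004
[ 0.5422 -0.1593  0.0519] 0.0458 F [-0.06 -0.47  0.86] M [ 0.057 -0.101  0.01 ] yang -1.1031 q6eff -0.013
[ 0.5422 -0.1593  0.0519] 0.0459 F [-0.61 -0.18  0.54] M [ 0.089 -0.114  0.022] yang -1.103 q6eff -0.018
time_s: 13.87
position: [0.5422, -0.1593, 0.0519]
orientation: [0.977, 0.212, 0.0, 0.0]
force: [-0.1, -1.4, -1.5]
opening: 0.0458
[ 0.5422 -0.1593  0.0519] 0.0458 F [-0.69  1.17  1.53] M [-0.169 -0.117  0.022] yang -1.1431 q6eff 0.031
[ 0.5422 -0.1593  0.052 ] 0.0457 F [-0.69  1.33  1.45] M [-0.202 -0.097 -0.004] yang -1.143 q6eff 0.014
[ 0.5422 -0.1593  0.0519] 0.046 F [0.2  3.29 1.18] M [-0.213 -0.076  0.022] yang -1.143 q6eff 0.01
```

```bash
python3 -m handwheel '0 0 0 0 0 0.02 -0.3;0 0 0 0 0 0.04 -0.3;0 0 0 0 0 0.04 -0.3;0 0 0 0 0 0.04 -0.3' >/dev/null;  python3 t.py;  python3 -m handwheel '0 0 0 0 0 0.02 -0.3;0 0 0 0 0 0.04 -0.3;0 0 0 0 0 0.04 -0.3;0 0 0 0 0 0.04 -0.3'; python3 t.py;  python3 - <<'E'
from h import *
cv2.imwrite("pics/w12.png",bot.read_camera("wrist")[:,:,::-1])
a=bot.read_camera("side")[:,:,::-1]
cv2.imwrite("pics/s12.png",cv2.resize(a[180:300,280:400],(600,600),interpolation=cv2.INTER_CUBIC))
E
```

```text
[ 0.5422 -0.1593  0.0519] 0.0458 F [0.57 3.51 1.98] M [-0.407 -0.022 -0.084] yang -1.1831 q6eff 0.083
[ 0.5422 -0.1593  0.052 ] 0.046 F [0.14 2.35 2.9 ] M [-0.463 -0.071 -0.083] yang -1.183 q6eff 0.065
[ 0.5422 -0.1593  0.0519] 0.046 F [0.41 3.1  2.65] M [-0.492 -0.027 -0.07 ] yang -1.1829 q6eff 0.061
time_s: 14.73
position: [0.5422, -0.1593, 0.0519]
orientation: [0.985, 0.173, 0.0, 0.0]
force: [1.1, -4.6, -2.6]
opening: 0.0455
[ 0.5422 -0.1593  0.0519] 0.0455 F [-0.48  4.68  2.61] M [-0.706 -0.003 -0.15 ] yang -1.223 q6eff 0.134
[ 0.5422 -0.1593  0.052 ] 0.0459 F [0.13 4.19 2.78] M [-0.755  0.006 -0.111] yang -1.2229 q6eff 0.117
[ 0.5422 -0.1593  0.0519] 0.046 F [-0.03  4.5   2.83] M [-0.841  0.024 -0.098] yang -1.223 q6eff 0.113
```

View pics/w12.png

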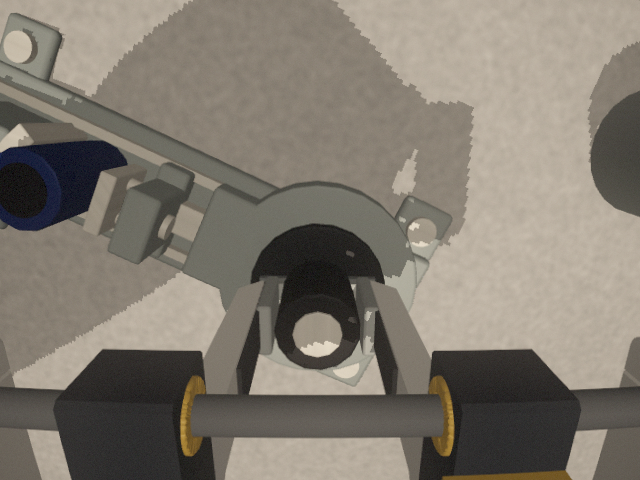

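View pics/s12.png

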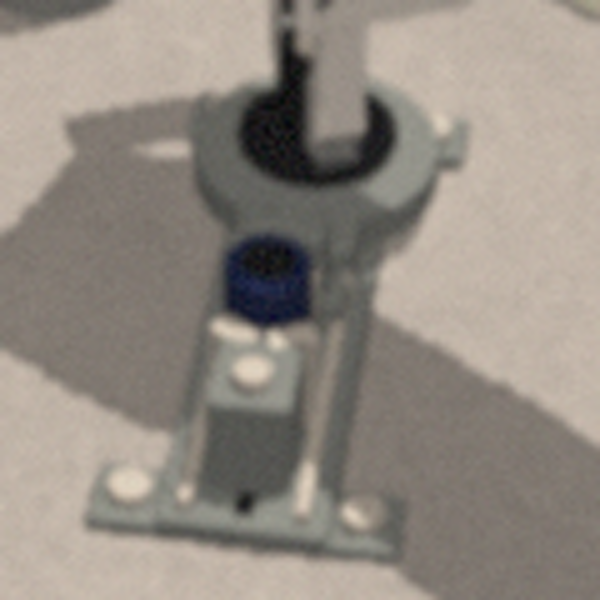

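```bash
python3 -m handwheel '0 0 0 0 0 0.02 -0.3;0 0 0 0 0 0.04 -0.3;0 0 0 0 0 0.06 -0.3;0 0 0 0 0 0.08 -0.3;0 0 0 0 0 0.08 -0.3;0 0 0 0 0 0.08 -0.3' >/dev/null;  python3 t.py;  python3 -m handwheel '0 0 0 0 0 0.02 -0.3;0 0 0 0 0 0.04 -0.3;0 0 0 0 0 0.06 -0.3;0 0 0 0 0 0.075 -0.3;0 0 0 0 0 0.075 -0.3;0 0 0 0 0 0.075 -0.3'; python3 t.py;  python3 - <<'E'
from h import *
cv2.imwrite("pics/w13.png",bot.read_camera("wrist")[:,:,::-1])
E
```

```text
[ 0.5422 -0.1594  0.052 ] 0.046 F [0.13 5.63 3.69] M [-0.957  0.097 -0.239] yang -1.3037 q6eff 0.226
[ 0.5422 -0.1594  0.052 ] 0.0459 F [0.26 4.47 2.95] M [-0.991  0.096 -0.256] yang -1.3037 q6eff 0.217
[ 0.5422 -0.1594  0.052 ] 0.0457 F [0.78 5.34 2.48] M [-0.932  0.1   -0.215] yang -1.3037 q6eff 0.215
time_s: 16.03
position: [0.5423, -0.1595, 0.052]
orientation: [0.995, 0.096, 0.0, 0.001]
force: [1.7, -4.4, -3.9]
opening: 0.046
[ 0.5423 -0.1595  0.052 ] 0.046 F [0.86 4.69 3.88] M [-1.064  0.134 -0.272] yang -1.3783 q6eff 0.317
[ 0.5422 -0.1595  0.0519] 0.0458 F [1.26 5.18 3.7 ] M [-1.002  0.18  -0.25 ] yang -1.3783 q6eff 0.311
[ 0.5422 -0.1595  0.052 ] 0.0457 F [1.3  5.65 3.02] M [-0.985  0.091 -0.281] yang -1.3784 q6eff 0.31
```

View pics/w13.png

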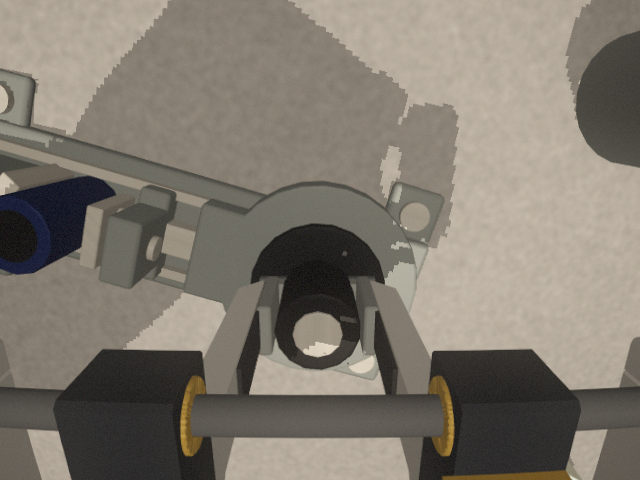

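```bash
python3 -m handwheel '0 0.0004 0 0 0 0 -0.3;0 0.0004 0 0 0 0 0.8;0 0.0004 0 0 0 0 0.8;0 0.0004 0 0 0 0 0.8;0 0.0004 0 0 0 0 0.8;0 0.0004 0 0 0 0 0.8;0 0.0004 0 0 0 0 0.8'; python3 t.py
python3 - <<'E'
from h import *
cv2.imwrite("pics/w14.png",bot.read_camera("wrist")[:,:,::-1])
E
```

```text
time_s: 16.77
position: [0.542, -0.159, 0.052]
orientation: [0.995, 0.096, -0.0, -0.0]
force: [0.4, -0.1, -0.3]
opening: 0.0821
[ 0.542 -0.159  0.052] 0.0821 F [0.4  0.15 0.26] M [ 0.038 -0.073  0.057] yang -1.3783 q6eff 0.002
[ 0.542  -0.1591  0.0519] 0.0835 F [-0.98  0.5   0.25] M [ 0.085 -0.1    0.026] yang -1.3782 q6eff 0.002
[ 0.5421 -0.1592  0.052 ] 0.0843 F [-0.38 -0.56  0.14] M [ 0.107 -0.037  0.058] yang -1.3782 q6eff 0.002
```

View pics/w14.png

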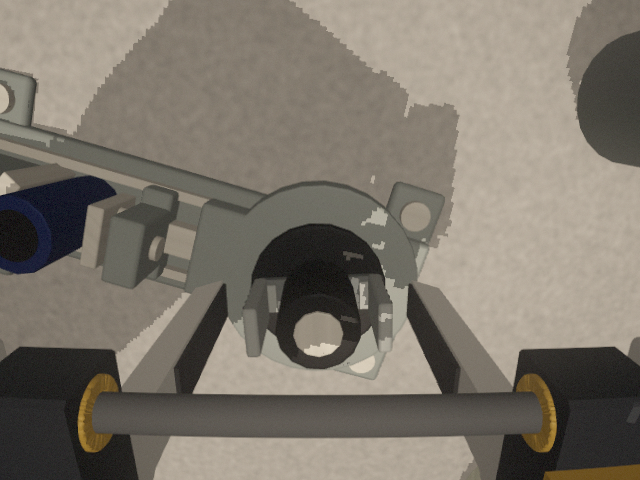

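```bash
python3 -m handwheel '0 0 -0.03 0 0 0 0.9;0 0 -0.06 0 0 0 0.9;0 0 -0.1 0 0 -0.1 1;0 0 -0.13 0 0 -0.2 1;0 0 -0.14 0 0 -0.3 1;0 0.03 -0.14 0 0 -0.4 1;0 0.05 -0.14 0 0 -0.5 1;0 0.05 -0.14 0 0 -0.6 1'; python3 -m handwheel '0 0 0 0 0 -0.1 1;0 0 0 0 0 -0.2 1;0 0 0 0 0 -0.2 1;0 0 0 0 0 -0.2 1';python3 - <<'E'
from h import *
import pickle
W=bot.camera_model("wrist");im=bot.read_camera("wrist")[:,:,::-1];cv2.imwrite("pics/w15.png",im)
pickle.dump(W,open("w15.pkl","wb"))
a=bot.read_camera("side")[:,:,::-1]
cv2.imwrite("pics/s15.png",cv2.resize(a[170:300,270:400],(600,600),interpolation=cv2.INTER_CUBIC))
print(bot.sense()['position'])
E
```

```text
time_s: 17.58
position: [0.5522, -0.2115, 0.1926]
orientation: [0.922, 0.387, 0.0, 0.001]
force: [0.0, 0.6, -0.8]
opening: 0.0943
time_s: 17.92
position: [0.5516, -0.2085, 0.1918]
orientation: [0.88, 0.475, -0.0, -0.0]
force: [-0.5, -0.2, 0.3]
opening: 0.0938
[ 0.55169118 -0.20843723  0.19188409]
```

View pics/w15.png

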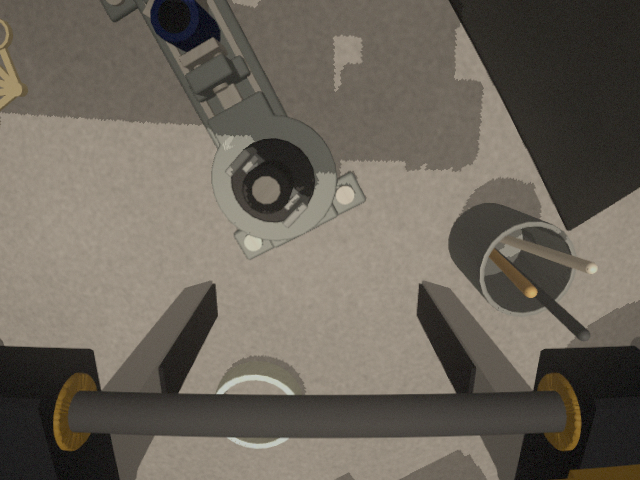

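View pics/s15.png

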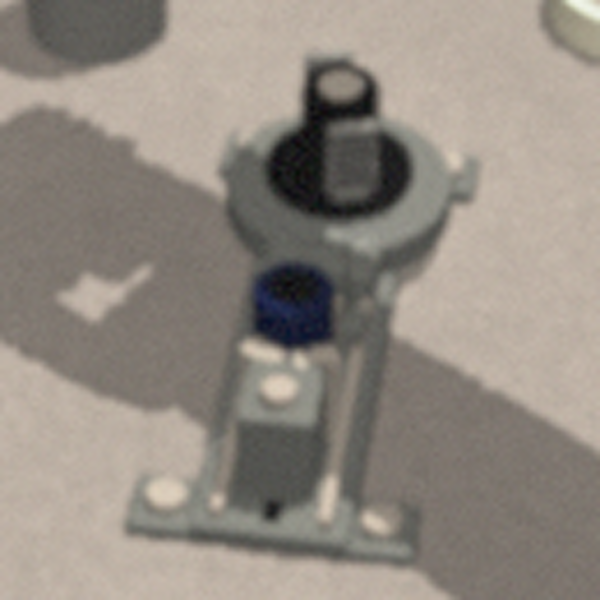

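```bash
python3 -m handwheel '0.03 -0.02 -0.02 0 0 -0.1 1;0.065 -0.0465 -0.037 0 0 -0.2 1;0.065 -0.0465 -0.037 0 0 -0.3 1;0.065 -0.0465 -0.037 0 0 -0.4 1;0.065 -0.0465 -0.037 0 0 -0.476 1;0.065 -0.0465 -0.037 0 0 -0.476 1;0.065 -0.0465 -0.037 0 0 -0.476 1';python3 - <<'E'
from h import *
import pickle
W=bot.camera_model("wrist");im=bot.read_camera("wrist")[:,:,::-1];cv2.imwrite("pics/w16.png",im)
pickle.dump(W,open("w16.pkl","wb"))
cv2.imwrite("pics/w16z.png",cv2.resize(im[0:300,220:420],None,fx=2.9,fy=2,interpolation=cv2.INTER_CUBIC)[:600] if 0 else cv2.resize(im[20:170,220:420],None,fx=4,fy=4,interpolation=cv2.INTER_CUBIC))
print(bot.sense()['position'])
E
```

```text
time_s: 18.6
position: [0.5483, -0.1286, 0.2289]
orientation: [0.743, 0.669, 0.0, -0.0]
force: [-0.4, -0.5, -0.2]
opening: 0.0941
[ 0.54824028 -0.12870087  0.22882278]
```

View pics/w16.png

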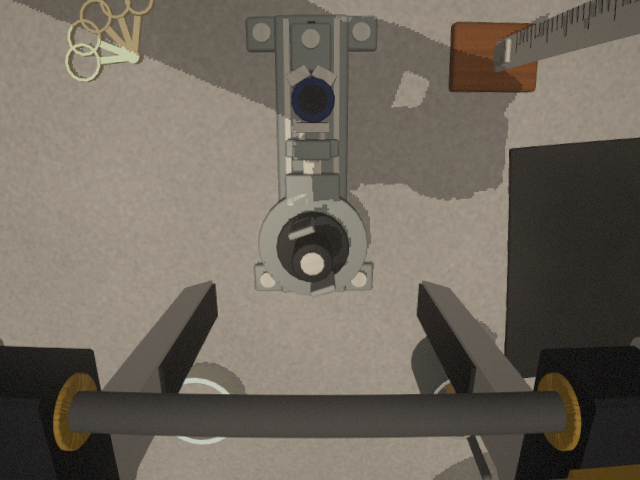

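View pics/w16z.png

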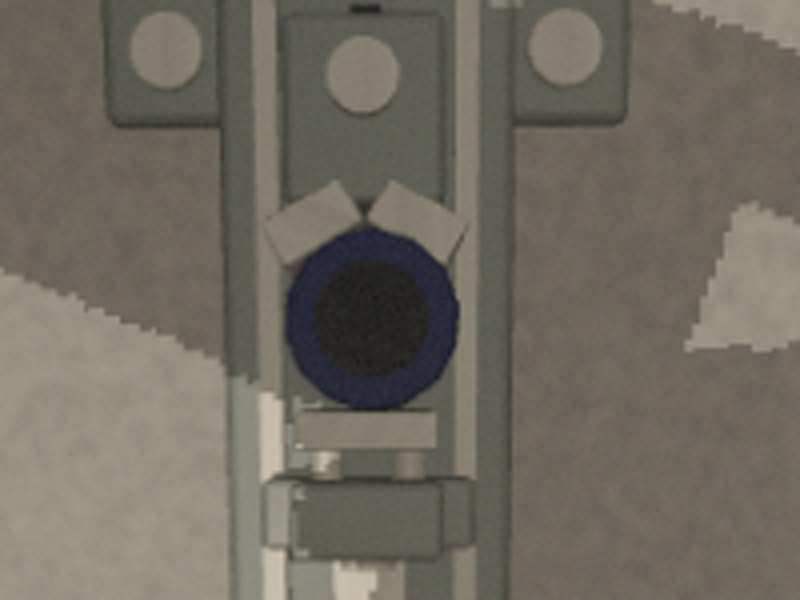

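Run:
```python
import cv2,numpy as np
a=cv2.imread("pics/w3.png")[115:190,270:370];b=cv2.imread("pics/w16.png")[105:180,260:360]
cv2.imwrite("pics/cmp.png",np.hstack([cv2.resize(x,(400,300),interpolation=cv2.INTER_CUBIC) for x in(a,b)]))
from h import *
import pickle
W=pickle.load(open("w16.pkl","rb"))
P=plane(W,[[220+373/4,20+318/4]],.076)[0]; d=P[:2]-[.5433,-.1595]; c,s=.0998,.995
print("slug vise x,y",d@[c,s],d@[-s,c])
b=plane(W,[[220+166/4,20+50/4],[220+565/4,20+47/4]],.013);d=P[:2]-b.mean(0)[:2];print("rel to bolts centre line",d@[-s,c])
L=plane(W,[[301,233]],.081)
```

```text
slug vise x,y 0.12931222353306396 -0.0017291149445138685
rel to bolts centre line -0.0016280270540351824
```

View pics/cmp.png

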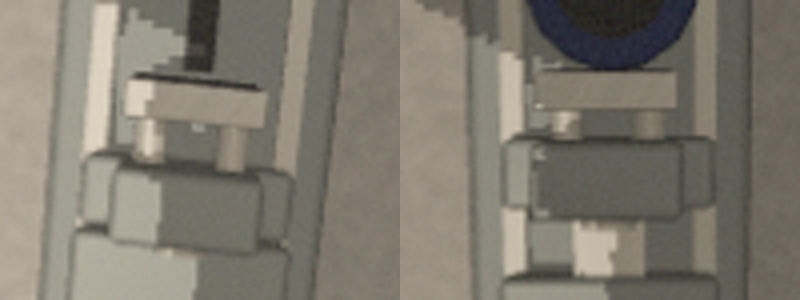

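Run:
```python
import cv2
cv2.imwrite("pics/w15k.png",cv2.resize(cv2.imread("pics/w15.png")[125:245,205:340],None,fx=5,fy=5,interpolation=cv2.INTER_CUBIC))
```

```text
(no output)
```

View pics/w15k.png

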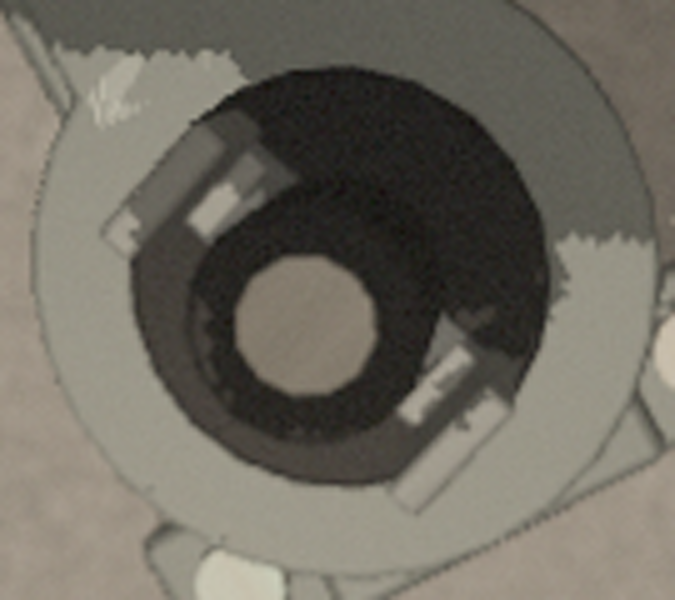

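Run:
```python
from h import *
import pickle
W=pickle.load(open("w15.pkl","rb"))
px=lambda a:[[205+u/5,125+v/5] for u,v in a]
P=plane(W,px([(165,190),(452,450)]),.081); d=P[1]-P[0]
print(np.linalg.norm(d),np.degrees(np.arctan2(d[1],d[0])),np.radians(-34.4)-np.arctan2(d[1],d[0]), P.mean(0))
S=bot.sense();print(S['time_s'],S['force'])
```

```text
0.053526241613404815 -76.47303482359263 0.734312983977923 [ 0.54384545 -0.15969728  0.081     ]
18.65 [-0.11592579  0.54790137  0.56374856]
```

```bash
python3 -c "
from rig import bot
bot.close_job()"
```

```text
the job is handed in; nothing more can be done
```

I stood the smallest navy slug upright on the vise bed and let it go. I then squeezed both tabs, turned the knob clockwise 0.775 rad (about 16 N felt on the slug), and let the tabs spring out. The job was handed in at about 18.7 s of the 54 s allowed; it gives no verdict.

Last checks, all from camera measurements or the joint torque:
- **Knob:** it settled at about 0.734 rad, which matches the latch place at 0.733.
- **Tabs:** they are 53.5 mm apart at their tops, the same as at rest, so they are fully out.
- **Grip:** the pad is pushed back about 3.6 mm, or roughly 13 N. The turned angle and torque suggested about 14 N after the fall-back to the latch. Both are inside 6 to 22 N.
- **Slug:** it is seated in the vee and about 1.7 mm off the jaws' centre line. It looks upright, but I did not measure its tilt.
- **Robot and surroundings:** the arm is clear and touches nothing. I saw no bystander moved, though I did not re-measure their positions.

One reading disagreed with the description. With the tabs squeezed, the finger opening read 46 mm instead of the stated 49 mm. I put this down to the fingers flexing, and the knob turned freely.

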